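# Set and clamp the portion fence of a brioche slicing board

## Robot

A 6-joint arm with a two-finger parallel gripper is mounted at the origin on the work surface. World frame = base frame: x ahead of the robot, y to its left, z up, the work surface at z = 0. Lengths are in m, angles in rad, forces in N, time in s.
With the tool pointing down it reaches from about 0.275 to 0.85 m from the base axis. Payload 19 kg.
Tool frame: the origin (TCP) lies on the centre line of the jaws, within the pads' length; the fingertips stand robot.tip_extent ahead of it and the grasp point (between the pads) lies 6 mm ahead of it (robot.tip_extent is the distance from the TCP to the fingertips, in m); z points along the fingers, y is the line along which they close (so a half turn about z gives the same grasp; the last joint's range is limited). The gripper opens to 85 mm and grips with 20 to 120 N. Pads are 22 mm wide; open, the fingers measure 114 mm over their backs; the gripper's body (76 mm by 85 mm) begins 54 mm behind the grasp point. The pads swing forward as they close: fully open they stand 13 mm farther back than shut.
Start: joints at [-1.459, 0.15, 1.437, -0, 1.554, -0.134], TCP at [0.14, -0.558, 0.256] pointing down, gripper open.
Joint ranges: [-2.8, 2.8], [-0.68, 2.1], [0.12, 2.68], [-1.39, 4.53], [0.16, 2.79], [-2.81, 2.81]. Speed limits (rad/s): [1.89, 1.89, 2.22, 3.01, 3.01, 3.01].

## Interface

Orientations are given as a 3x3 rotation matrix whose columns are the frame's x, y, z axes.
In Python, from workcell import robot, eyes gives the robot as it stands. The module is installed in compiled form; this text tells all that it offers. Calls block until the motion is done:
- robot.move_ptp(position, orientation): joint-space move of the TCP to a pose.
- robot.move_straight(position, ori=None, max_speed=0.15): straight line of the TCP; ori=None keeps the orientation; max_speed is the mean speed in m/s.
- robot.move_j(angles): joint-space move.
- robot.let_go() and robot.grab(newtons=None): open the fingers fully, or close them until they stop; newtons is the grip in N (None keeps the last).
- robot.dwell(seconds).
- robot.inverse_kinematics(position, orientation): joint angles nearest the present ones, or None.
- robot.state(): the state.
- eyes.grab_frame(name): name is "side" or "top" or "wrist"; returns the picture (384x512x3 uint8, red, green, blue); there is no depth.
- eyes.camera_model(name): a dict with "K" (3x3 intrinsics, pixels), "R" (3x3) and "t" (3): a world point X has camera coordinates R X + t. Camera axes: x right, y down, z forward; pixel columns grow to the right and rows downward; lengths in m; the calibration is good to about 2 mm. A picture is of the moment at which its call begins: read the wrist's pose just before it. camera_model takes no time and is no camera call; for the wrist camera it gives the pose at the moment of the call.
A pose or a line that the arm cannot do raises robot.Unreachable and nothing moves.
- robot.hand_in(): hands the job in; it is judged then, once.
Trained networks look in the newest picture that a camera, given by its name, has taken for a name from the list of things; names that differ only in an ending like _2 or _b are one class to them, and where a whole thing is asked for, a point or a joint stands for the part that bears it (a point fixed in the world has none). Each returns a list of dicts, best first, with "confidence" (0 to 1); they miss things now and then, are a little off and sometimes report something else, mostly with a low value. They report only what shows in the picture. A call takes as long as a camera call.
- eyes.trace(camera, query): "region" (384x512 bool, what is visible of it) and "bbox" ([centre column, centre row, width, height] in pixels, round what is visible of it).
The state is a dict: "clock": time; "qpos": joint angles; "qvel": joint speeds; "effort": joint torques, N m; "ee_pos": TCP position; "orientation": TCP orientation; "contact_force": force on the tool from outside, world axes, zero at the start; "ft_torque": the same for the moment, N m; "opening": finger opening in m; "gripper_force": force on a finger pad.
Only numpy, scipy, OpenCV 4.12 (cv2) and the standard library are available. Lean on these libraries where they do the work, as an engineer would, in place of code of your own. Each camera call takes 0.05 s, during which the arm holds its last target. There are 200 camera calls.

## Task

On the brioche slicing board, slide the fence along its rail until its carriage rests against the red end stop. Then, with light downward pressure, turn the black star knob backwards (anticlockwise from above) until it clicks down into the thread, and after that turn it forwards (clockwise) without forcing it until it comes up firm. Let go of the knob, leave the fence against the stop and leave everything else on the table where it is.

Things in the scene. Friction and masses are not known exactly. Their poses are not given: they have to be found in the camera images.
- board: Wooden slicing board, 340 x 300 x 18 mm, fixed to the table. Origin: centre of its underside, on the table. Its y axis is the direction in which the fence slides towards the red stop; its x axis points away from the rail, across the board.
- fence (a joint): Slide of the fence along the board's +y, in m: 0 at the far end of the rail, 0.100 when the carriage rests against the red stop. It stays where it is left; moving it takes about 4 N plus light damping. The star knob rides on the carriage, so the fence can be moved by drawing the gripped knob along. The knob's axis lies at board x = -90 mm, y = -90 mm + the joint value.
- fence_top (a point): Centre of the top face of the fence's aluminium carriage (64 x 50 x 18 mm, along board x, y, z), on the knob's axis, 42 mm above the table; axes as the board's. A steel blade 4 mm thick, its top 49 mm above the table, runs from the carriage across the board. Everything on the board within 90 mm of the knob's axis, but for the knob, stays below 50 mm above the table.
- thread_top (a point): On the knob's axis, 62 mm above the table: the knob's origin lies here at the start, loose on the thread's end. Turned forwards from there it soon jams. Turned backwards by some 0.3 to 1.7 rad (cannot be seen) under 3 to 8 N of downward pressure, it drops 7 mm with a click; held up by the grip it does not drop. A hard stop ends the backward turn about 0.25 rad beyond.
- thread_foot (a point): On the knob's axis, 50 mm above the table: the knob's origin is here when it is fully screwed down, 11.8 mm below the start. After the click it turns forwards 1.6 to 1.9 rad to a firm end, sinking 3 mm per rad over the last 1.6 rad, with 1.4 mm of axial play, nearly freely. The thread takes at most 40 N, at 16 mm from the axis (about 0.6 N m at a stop).
- stop: Red end stop, 50 x 20 x 22 mm block on the rail, its top 40 mm above the table. Fixed to the board. Origin at the height of the table's surface under its centre, which is at board x = -90 mm, y = 45 mm; the carriage meets the face at board y = 35 mm. Do not ram it.
- star_knob: Black four-armed star knob with an orange cap, captive on an upright brass thread on the carriage (it lifts at most 2 mm). Head 22 mm high: round hub 42 mm across, four arms 12 mm wide, 68 mm tip to tip, along x and y. Grip the hub between the arms, 45 degrees from them. Below it a skirt 41 mm across, 19 mm high. Origin on the axis, 12 mm under the head; z up. Backwards: anticlockwise from above.
- knob_center (a point): Centre of the star knob's head, on the axis, 23 mm above the knob's origin and half-way up the 22 mm high head: the point to grip. It turns and sinks with the knob: 85 mm above the table at the start, about 73 mm when the thread has ended.
- brioche: Brioche loaf, 150 x 65 x 66 mm, lying on the board beyond the fence. Leave it alone. Origin: centre of its underside.
- spatula: Straight cake spatula with a wooden handle, 225 mm long, lying on the board at its -y edge. Leave it alone.
- plate0: White plate, 170 mm across, with an orange on it. Leave it alone.
- plate1: White plate, 170 mm across, with an orange on it. Leave it alone.
- plate2: Empty white plate, 170 mm across. Leave it alone.
- orange0: Orange, 74 mm across, on a plate. Leave it alone.
- orange1: Orange, 74 mm across, on a plate. Leave it alone.
- orange2: Orange, 74 mm across, on the table. Leave it alone.
- cup: White cup, 72 mm across, 85 mm high. Leave it alone.

How it is judged:
By the outcome, as a careful person would: the job done as asked, in the order asked, and still so for the second after the job is handed in, with the robot touching nothing.
It also fails if it takes over 72 s, if anything falls off the work surface, if the arm or the gripper's body presses on something with over 40 N, if the wrist force passes 120 N, or if a joint passes its speed limit or range.

## Working session

There is one attempt and no reset: what is moved stays moved. The work goes in short steps, each a Python script; the robot and the scene stay as the last script left them, time stands still between calls to the robot, and variables do not carry over. Pictures are saved under pics/ and viewed, at most 10 in all, crops included, and the job is handed in when it is done.

```bash
mkdir -p pics; python3 - <<'E'
from workcell import robot, eyes
import cv2, numpy as np
ims=[]
for c in ("top","side"):
    im=eyes.grab_frame(c); cv2.imwrite(f"pics/{c}0.png",im[:,:,::-1])
    m=eyes.camera_model(c); print(c,m["K"].round(1).tolist(),(-m["R"].T@m["t"]).round(3),m["R"].round(2).tolist())
    for q in ("star_knob","stop","fence","board"):
        for d in eyes.trace(c,q)[:2]: print(c,q,round(d["confidence"],2),np.round(d["bbox"],1))
s=robot.state(); print(s, robot.tip_extent)
E
```

```text
top [[384.0, 0.0, 257.6], [0.0, 384.0, 182.9], [0.0, 0.0, 1.0]] [0.44  0.014 1.222] [[-0.02, -1.0, 0.0], [-1.0, 0.02, -0.08], [0.08, -0.0, -1.0]]
top star_knob 0.62 [285.4 191.6  20.7  22. ]
top stop 0.53 [251.4 184.2  13.5  18. ]
top fence 0.56 [288.4 190.4  19.2  27.5]
top board 0.88 [273.1 161.3 118.1 124. ]
top board 0.23 [287.4 176.9  25.2  51.7]
side [[449.9, 0.0, 256.5], [0.0, 449.9, 185.2], [0.0, 0.0, 1.0]] [-0.167 -0.912  1.27 ] [[0.79, -0.61, -0.01], [-0.45, -0.57, -0.69], [0.42, 0.55, -0.72]]
side star_knob 0.59 [264.1 199.7  14.4  13.6]
side stop 0.74 [285.8 197.6  61.1  26.8]
side stop 0.67 [253.5 189.4   9.7   9.5]
side fence 0.73 [286.1 196.4  58.6  25.8]
side board 0.78 [280.8 194.8 112.9  58.7]
{'clock': 0.5, 'qpos': array([-1.45898559e+00,  1.50504209e-01,  1.43744895e+00,  2.53353191e-06,
        1.55376366e+00, -1.33996928e-01]), 'qvel': array([-0.00029121,  0.00171528,  0.00014982,  0.00110705,  0.00069708,
       -0.00022655]), 'effort': array([ 1.05171624e-03, -7.12292862e+01, -5.70741355e+01, -2.72223342e-04,
        1.75906440e-03, -7.90937577e-06]), 'ee_pos': array([ 0.13989972, -0.55768557,  0.25623978]), 'orientation': array([[ 9.69941115e-01,  2.43339748e-01, -1.13369485e-05],
       [ 2.43339748e-01, -9.69941107e-01,  1.23674311e-04],
       [ 1.90987034e-05, -1.22715529e-04, -9.99999992e-01]]), 'contact_force': array([ 0.08641285,  0.94472977, -1.10434493]), 'ft_torque': array([ 0.03736573,  0.02783529, -0.00167153]), 'gripper_force': 0.0, 'opening': 0.0856241114400965} 0.025
```

View pics/top0.png

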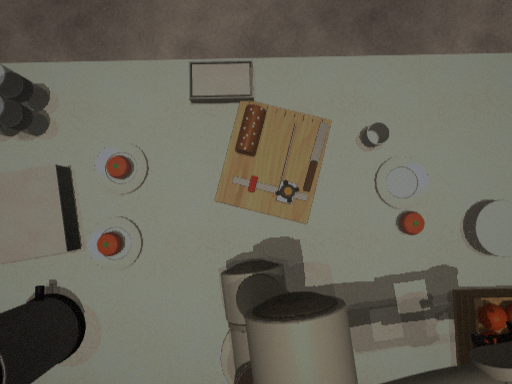

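View pics/side0.png

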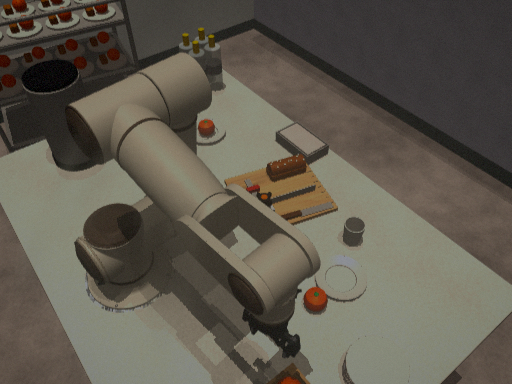

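The top view shows the knob at about (288,191), the red stop at (252,184), and the blade running up and right. The side view agrees. Next I'll get the board pose from the mask, then look from above the knob.

```bash
cat > h.py <<'E'
from workcell import robot, eyes
import cv2, numpy as np
def ray(c,uv,z,m=None):
    m=m or eyes.camera_model(c); R,t=m["R"],m["t"]; o=-R.T@t
    d=R.T@np.linalg.inv(m["K"])@np.array([uv[0],uv[1],1.]); return o+d*(z-o[2])/d[2]
def proj(m,X):
    p=m["K"]@(m["R"]@np.asarray(X)+m["t"]); return p[:2]/p[2]
def down(a):  # tool down, closing line (y) at world yaw a
    y=np.array([np.cos(a),np.sin(a),0]); z=np.array([0,0,-1.]); return np.column_stack([np.cross(y,z),y,z])
def cen(d):
    M=cv2.moments(d["region"].astype(np.uint8),True); return M["m10"]/M["m00"],M["m01"]/M["m00"]
E
python3 - <<'E'
from h import *
eyes.grab_frame("top")
b=eyes.trace("top","board")[0]; print(b["confidence"])
c=cv2.findContours(b["region"].astype(np.uint8),cv2.RETR_EXTERNAL,cv2.CHAIN_APPROX_NONE)[0]
c=max(c,key=cv2.contourArea)[:,0]
P=np.array([ray("top",p,.018)[:2] for p in c]).astype(np.float32)
print(cv2.minAreaRect(P))
k=ray("top",cen(eyes.trace("top","star_knob")[0]),.09); s=ray("top",cen(eyes.trace("top","stop")[0]),.04); print(k,s)
for a in np.arange(-3,3.2,.4):
    q=robot.inverse_kinematics([k[0],k[1],.25],down(a)); print(round(a,2), None if q is None else q.round(2))
q=robot.inverse_kinematics([k[0]-.06,k[1],.28],down(-1.4))
robot.move_ptp([k[0]-.06,k[1],.28],down(-1.4))
m=eyes.camera_model("wrist"); im=eyes.grab_frame("wrist"); cv2.imwrite("pics/w1.png",im[:,:,::-1])
for n in ("star_knob","stop","fence","board"):
    for d in eyes.trace("wrist",n)[:2]: print(n,round(d["confidence"],2),np.round(d["bbox"],1))
print(m["K"].round(1).tolist(),-m["R"].T@m["t"],m["R"].round(2).tolist(),proj(m,k)); print(robot.state()["clock"],robot.state()["qpos"].round(2),robot.state()["contact_force"])
E
```

```text
0.69
((0.6054000854492188, -0.038796037435531616), (0.29912203550338745, 0.3383480906486511), 74.96681213378906)
[ 0.50327442 -0.07415869  0.09      ] [0.53121023 0.02719918 0.04      ]
-3.0 [-0.3   0.01  1.6  -0.    1.53  2.7 ]
-2.6 [-0.3   0.01  1.6  -0.    1.53  2.3 ]
-2.2 [-0.3   0.01  1.6  -0.    1.53  1.9 ]
-1.8 [-0.3   0.01  1.6  -0.    1.53  1.5 ]
-1.4 [-0.3   0.01  1.6  -0.    1.53  1.1 ]
-1.0 [-0.3   0.01  1.6  -0.    1.53  0.7 ]
-0.6 [-0.3   0.01  1.6  -0.    1.53  0.3 ]
-0.2 [-0.3   0.01  1.6  -0.    1.53 -0.1 ]
0.2 [-0.3   0.01  1.6  -0.    1.53 -0.5 ]
0.6 [-0.3   0.01  1.6  -0.    1.53 -0.9 ]
1.0 [-0.3   0.01  1.6  -0.    1.53 -1.3 ]
1.4 [-0.3   0.01  1.6  -0.    1.53 -1.7 ]
1.8 [-0.3   0.01  1.6  -0.    1.53 -2.1 ]
2.2 [-0.3   0.01  1.6  -0.    1.53 -2.5 ]
2.6 None
3.0 None
star_knob 0.57 [264.2 121.5  65.7  61.4]
stop 0.9 [184.8  81.5  32.7  43.9]
stop 0.38 [492.5 239.1  39.   50.9]
fence 0.9 [267.6  79.   68.7 158. ]
board 0.81 [245.6  97.9 308.2 191.2]
board 0.62 [265.6 123.3  63.6  65.2]
[[273.0, 0.0, 253.7], [0.0, 273.0, 193.8], [0.0, 0.0, 1.0]] [ 0.52243689 -0.06164325  0.3963586 ] [[0.17, -0.99, 0.0], [-0.94, -0.16, 0.31], [-0.3, -0.05, -0.95]] [261.9725736  125.66335979]
3.0083 [-0.34 -0.12  1.67 -0.    1.6   1.06] [ 0.1823097   0.31247072 -0.39063761]
```

View pics/w1.png

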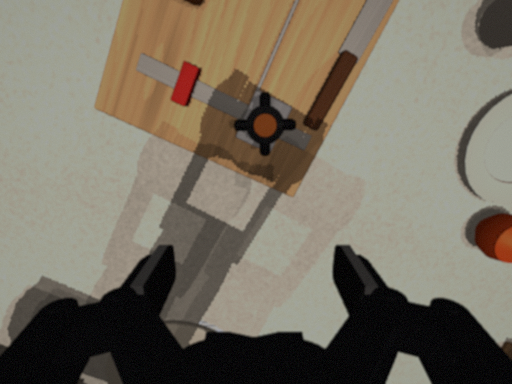

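The wrist view shows the knob's cap at (265,125), its arms almost aligned with the image, and the stop at (185,82). I'll hover over the knob and measure its centre and arm yaw on the head's top plane.

```bash
cat >> h.py <<'E'
def knob(z=.096,save=None):
    m=eyes.camera_model("wrist"); im=eyes.grab_frame("wrist")
    if save: cv2.imwrite(save,im[:,:,::-1])
    d=[d for d in eyes.trace("wrist","star_knob") if d["confidence"]>.3][0]
    hsv=cv2.cvtColor(im,cv2.COLOR_RGB2HSV); g=cv2.dilate(d["region"].astype(np.uint8),np.ones((9,9)))>0
    org=((hsv[...,0]<18)&(hsv[...,1]>150)&(hsv[...,2]>80)&g).astype(np.uint8)
    c=ray("wrist",cen({"region":org}),z,m)
    n=200; g2=(np.arange(n)-n/2+.5)*.0005   # rectified patch, 0.5 mm
    X,Y=np.meshgrid(g2+c[0],g2+c[1]); W=np.stack([X.ravel(),Y.ravel(),np.full(X.size,z)])
    p=m["K"]@(m["R"]@W+m["t"][:,None]); p=(p[:2]/p[2]).reshape(2,n,n).astype(np.float32)
    r=cv2.remap(im,p[0],p[1],cv2.INTER_LINEAR).max(2)
    x,y=X-c[0],Y-c[1]; rr=np.hypot(x,y); th=np.arctan2(y,x)
    ring=(rr>.025)&(rr<.032); bins=((th[ring]%(np.pi/2))/(np.pi/2)*90).astype(int)
    dark=np.clip(90.-r[ring],0,60)
    yaw=np.angle(np.sum(dark*np.exp(4j*th[ring])))/4
    if save: cv2.imwrite(save.replace(".png","r.png"),cv2.resize(cv2.hconcat([r[::-1],(255*((r<60)&ring)).astype(np.uint8)[::-1]]),None,fx=2,fy=2))
    return c,yaw,m,d["confidence"],int(org.sum())
E
python3 - <<'E'
from h import *
P=np.array([.505,-.074,.2]); a=-.61
robot.move_ptp(P,down(a))
c,yaw,m,cf,n=knob(save="pics/w2.png"); print(c,np.degrees(yaw),cf,n)
robot.move_ptp([c[0],c[1],.17],down(yaw-np.pi/4)); c,yaw,m,cf,n=knob(save="pics/w3.png"); print(c,np.degrees(yaw),cf,n)
s=robot.state(); print(s["clock"],s["ee_pos"],s["qpos"].round(2),s["contact_force"])
a=cv2.imread("pics/w3.png"); b=cv2.imread("pics/w3r.png"); h=np.zeros((600,800,3),np.uint8)
h[:200,:400]=cv2.resize(b,(400,200)); h[216:,:512]=a; cv2.imwrite("pics/c3.png",h)
E
```

```text
Traceback (most recent call last):
  File "h.py", line 18, in knob
    c=ray("wrist",cen({"region":org}),z,m)
                  ~~~^^^^^^^^^^^^^^^^
  File "h.py", line 11, in cen
    M=cv2.moments(d["region"].astype(np.uint8),True); return M["m10"]/M["m00"],M["m01"]/M["m00"]
                                                             ~~~~~~~~^~~~~~~~~
ZeroDivisionError: float division by zero
```

```bash
python3 - <<'E'
from h import *
im=cv2.imread("pics/w2.png")[:,:,::-1].copy(); hsv=cv2.cvtColor(im,cv2.COLOR_RGB2HSV)
for d in eyes.trace("wrist","star_knob"): 
    print(d["confidence"],d["bbox"]); u,v=map(int,d["bbox"][:2]); print(hsv[v-6:v+7:6,u-6:u+7:6].tolist())
E
```

```text
0.57 [252.7, 199.9, 58.7, 60.9]
[[[10, 175, 32], [10, 190, 75], [9, 199, 68]], [[11, 227, 74], [11, 219, 78], [10, 211, 76]], [[11, 208, 76], [9, 205, 76], [11, 211, 76]]]
```

View pics/w2.png

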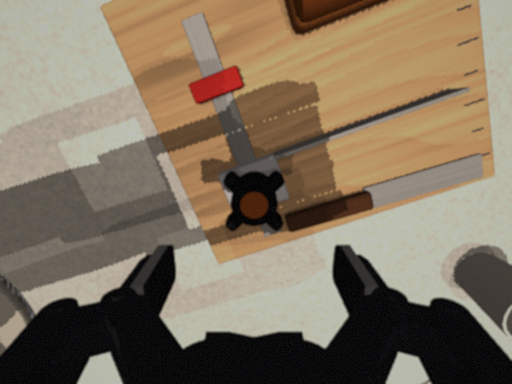

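The view shows the star at (254,201), but the cap is displaced to (254,205), which is height parallax. I'll put the camera straight above the knob, where height doesn't matter.

```bash
sed -i 's/>80)&g/>40)\&g/; s/clip(90.-r\[ring\],0,60)/clip(45.-r[ring],0,30)/; s/r<60/r<45/' h.py; python3 - <<'E'
from h import *
c=np.array([.505,-.074,0]); a=-.61
for i,f in enumerate(("pics/w3.png","pics/w4.png")):
    T=down(a); m=eyes.camera_model("wrist"); s=robot.state()
    off=(-m["R"].T@m["t"]-s["ee_pos"])[:2]; L=s["orientation"][:2,:2].T@off   # camera in tool axes
    xy=c[:2]-T[:2,:2]@L
    robot.move_ptp([xy[0],xy[1],.17],T)
    c,yaw,m,cf,n=knob(save=f); print(c,np.degrees(yaw),cf,n,proj(m,c))
    e=yaw-np.pi/4; a=e
s=robot.state(); print(s["clock"],s["ee_pos"],s["qpos"].round(2),s["contact_force"].round(2))
for z in (.04,):
  for d in eyes.trace("wrist","stop")[:2]: print(d["confidence"],ray("wrist",cen(d),z),d["bbox"])
a=cv2.imread("pics/w4.png"); b=cv2.imread("pics/w4r.png"); h=np.zeros((600,800,3),np.uint8)
h[:200,:400]=cv2.resize(b,(400,200)); h[216:,:512]=a; cv2.imwrite("pics/c4.png",h)
E
```

```text
[ 0.50475035 -0.07661436  0.096     ] 10.312648950652173 0.89 1169 [254.69033362 107.8100941 ]
[ 0.50467499 -0.07665593  0.096     ] 10.36120008534908 0.65 1177 [252.90824129 106.19031436]
4.8167 [ 0.45901265 -0.14131773  0.17005851] [-0.46 -0.    1.78  0.    1.37  0.15] [-0.63  0.51  0.62]
```

View pics/c4.png

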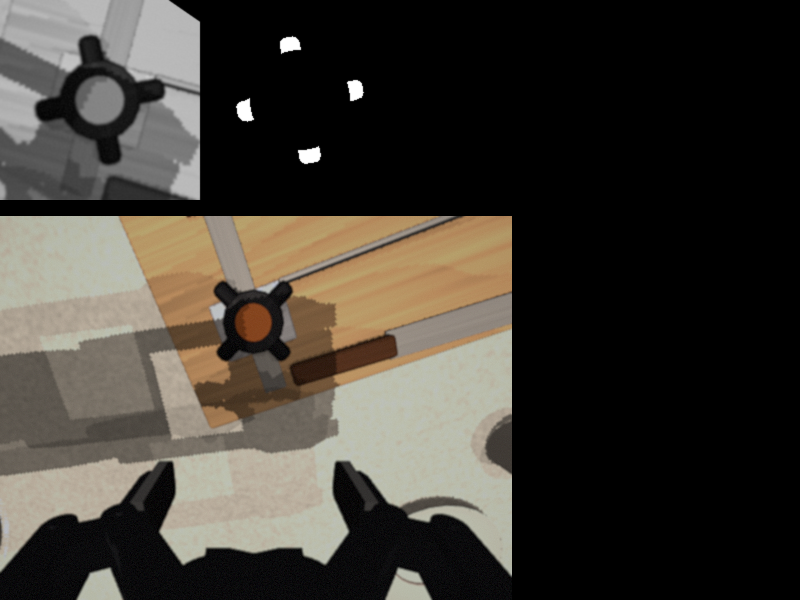

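The knob axis is at (0.5047, -0.0767) and its yaw is 10.35°, so the fence is at about 0.027. Now I'll descend and grip.

```bash
python3 - <<'E'
from h import *
def st(t):
    s=robot.state(); print(t,round(s["clock"],2),s["ee_pos"].round(4),"F",s["contact_force"].round(1),"T",s["ft_torque"].round(2),"op",round(s["opening"],4),"g",round(s["gripper_force"],1))
a=np.radians(10.35-45); T=down(a); k=[.5047,-.0767]
robot.move_ptp([*k,.15],T); st("above")
robot.move_straight([*k,.091],max_speed=.08); st("down")
robot.grab(50); st("grip"); robot.dwell(.3); st("grip2")
E
```

```text
above 5.29 [ 0.5049 -0.0758  0.1496] F [-0.3 -0.6  0.1] T [ 0.02 -0.    0.01] op 0.0854 g 0.0
down 6.18 [ 0.505  -0.0768  0.0914] F [ 0.1 -0.1  0.5] T [0.02 0.01 0.03] op 0.0853 g 0.0
grip 6.66 [ 0.5042 -0.0765  0.0914] F [-8.7  2.5  9.7] T [0.23 1.45 0.03] op 0.0407 g 49.0
grip2 6.96 [ 0.5042 -0.0765  0.0914] F [-9.3  2.6  9.7] T [ 0.27  1.49 -0.03] op 0.0408 g 49.0
```

```bash
cat >> h.py <<'E'
def st(t):
    s=robot.state(); print(t,round(s["clock"],2),s["ee_pos"].round(4),"F",s["contact_force"].round(1),"Tz",s["ft_torque"][2].round(3),"op",round(s["opening"],4),"g",round(s["gripper_force"],1)); return s
by=np.radians(-15.03); BX=np.array([np.cos(by),np.sin(by),0]); BY=np.array([-np.sin(by),np.cos(by),0]); Z=np.array([0,0,1.])
E
python3 - <<'E'
from h import *
cmd=np.array([.5047,-.0767,.091]); p0=robot.state()["ee_pos"]
for i in range(2):
    F=robot.state()["contact_force"]; cmd+=5e-5*(F@BX)*BX+5e-5*F[2]*Z
    robot.move_straight(cmd); s=st("relax")
for i in range(40):
    F=s["contact_force"]; d=(s["ee_pos"]-p0)@BY
    if i>1 and F@BY<-14: print("STOP"); break
    step=.008 if d<.05 else .002
    cmd=cmd+step*BY+5e-5*(F@BX)*BX+5e-5*(F[2]-0)*Z
    robot.move_straight(cmd,max_speed=.04 if d<.05 else .015); s=robot.state()
    print(round(s["clock"],2),"d %.4f cmd %.4f Fy %.1f Fx %.1f Fz %.1f Tz %.2f"%((s["ee_pos"]-p0)@BY,(cmd-p0)@BY,s["contact_force"]@BY,s["contact_force"]@BX,s["contact_force"][2],s["ft_torque"][2]))
    if (cmd-p0)@BY>.085: break
st("end"); np.save("cmd.npy",cmd)
E
```

```text
relax 7.21 [ 0.504  -0.0765  0.0916] F [-6.1  0.7  6.4] Tz 0.072 op 0.0412 g 50.2
relax 7.46 [ 0.5039 -0.0765  0.0919] F [-3.6  0.2  4.2] Tz 0.041 op 0.0407 g 50.2
7.81 d 0.0082 cmd 0.0080 Fy 0.2 Fx -0.9 Fz 0.8 Tz 0.00
8.16 d 0.0162 cmd 0.0160 Fy 0.7 Fx 0.2 Fz 1.0 Tz 0.01
8.51 d 0.0242 cmd 0.0240 Fy 0.5 Fx 2.2 Fz 0.6 Tz 0.00
8.86 d 0.0322 cmd 0.0320 Fy 0.9 Fx 0.8 Fz 0.4 Tz -0.01
9.21 d 0.0402 cmd 0.0400 Fy 1.1 Fx 1.2 Fz 0.7 Tz 0.00
9.56 d 0.0482 cmd 0.0480 Fy 0.0 Fx 2.2 Fz 0.1 Tz -0.05
9.91 d 0.0562 cmd 0.0560 Fy 0.4 Fx 0.6 Fz -0.5 Tz -0.05
10.19 d 0.0579 cmd 0.0580 Fy -2.3 Fx -1.0 Fz -0.4 Tz 0.01
10.47 d 0.0600 cmd 0.0600 Fy -3.6 Fx 0.0 Fz -0.1 Tz -0.02
10.76 d 0.0621 cmd 0.0620 Fy -2.1 Fx 0.9 Fz -0.3 Tz -0.01
11.04 d 0.0641 cmd 0.0640 Fy -1.8 Fx 0.2 Fz 0.7 Tz -0.01
11.32 d 0.0661 cmd 0.0660 Fy -3.1 Fx -0.8 Fz 0.7 Tz -0.02
11.61 d 0.0681 cmd 0.0680 Fy -2.8 Fx -0.5 Fz -0.6 Tz -0.03
11.89 d 0.0701 cmd 0.0700 Fy -2.4 Fx -0.1 Fz 0.2 Tz -0.04
12.18 d 0.0721 cmd 0.0720 Fy -2.8 Fx 1.1 Fz -0.5 Tz 0.03
12.46 d 0.0732 cmd 0.0740 Fy -12.3 Fx 0.7 Fz 0.1 Tz -0.00
12.74 d 0.0740 cmd 0.0760 Fy -24.9 Fx -0.2 Fz 1.0 Tz 0.04
STOP
end 12.74 [ 0.5234 -0.0051  0.0921] F [ -6.7 -24.    1. ] Tz 0.042 op 0.0404 g 50.7
```

The fence is against the stop: the force rose sharply at 73.5 mm of travel. Now I'll ease the push, apply about 5 N downward, and turn backwards in guarded steps.

```bash
cat >> h.py <<'E'
G=6e-5
def servo(cmd,a,s,fz,fy=-5,lim=.0012):
    F=s["contact_force"]; clip=lambda v:np.clip(v,-lim,lim)
    cmd=cmd+clip(G*(F@BX))*BX+clip(G*(F@BY-fy))*BY+clip(G*(F[2]-fz))*Z
    robot.move_straight(cmd,down(a),max_speed=.05); return cmd,robot.state()
def yawof(s): return np.arctan2(s["orientation"][1,1],s["orientation"][0,1])
def pr(t,s): print(t,"%.2f yaw %.3f z %.4f Fx %.1f Fy %.1f Fz %.1f Tz %.3f op %.4f"%(s["clock"],yawof(s),s["ee_pos"][2],s["contact_force"]@BX,s["contact_force"]@BY,s["contact_force"][2],s["ft_torque"][2],s["opening"]))
E
python3 - <<'E'
from h import *
cmd=np.load("cmd.npy")-.0015*BY; a=np.radians(10.35-45); a0=a
robot.move_straight(cmd); s=robot.state(); pr("ease",s)
for i in range(5):
    cmd,s=servo(cmd,a,s,5); 
pr("press",s); zr=s["ee_pos"][2]; done=False
while a-a0<2.0:
    a+=.07; cmd,s=servo(cmd,a,s,5.5); pr("back",s)
    if abs(s["ft_torque"][2])>.3: print("torque"); break
    n=0
    while s["contact_force"][2]<3.3 and n<12:
        cmd,s=servo(cmd,a,s,5.5); n+=1
        if s["contact_force"][2]<1: cmd=cmd-.0006*Z
        pr("  low",s)
    if zr-s["ee_pos"][2]>.005: print("CLICK"); done=True; break
    if s["contact_force"][2]>9: cmd,s=servo(cmd,a,s,5.5)
np.save("cmd.npy",cmd); print(a,a-a0); pr("end",s)
E
```

```text
ease 12.99 yaw -0.605 z 0.0921 Fx -0.1 Fy -15.0 Fz 0.2 Tz 0.044 op 0.0404
press 14.24 yaw -0.605 z 0.0919 Fx -0.4 Fy -6.3 Fz 3.6 Tz 0.061 op 0.0407
back 14.49 yaw -0.534 z 0.0918 Fx -0.4 Fy -6.0 Fz 5.3 Tz 0.047 op 0.0408
back 14.74 yaw -0.466 z 0.0917 Fx -1.3 Fy -6.0 Fz 5.3 Tz 0.069 op 0.0407
back 14.99 yaw -0.396 z 0.0917 Fx -0.7 Fy -3.9 Fz 5.8 Tz -0.035 op 0.0408
back 15.24 yaw -0.327 z 0.0917 Fx -1.3 Fy -4.6 Fz 6.0 Tz 0.078 op 0.0407
back 15.49 yaw -0.258 z 0.0917 Fx -0.9 Fy -3.9 Fz 6.0 Tz 0.065 op 0.0407
back 15.74 yaw -0.188 z 0.0918 Fx -1.0 Fy -4.6 Fz 4.4 Tz 0.038 op 0.0405
back 15.99 yaw -0.118 z 0.0917 Fx -1.7 Fy -5.2 Fz 5.8 Tz 0.040 op 0.0409
back 16.24 yaw -0.048 z 0.0917 Fx -1.0 Fy -4.6 Fz 5.4 Tz 0.074 op 0.0405
back 16.49 yaw 0.022 z 0.0916 Fx -0.6 Fy -5.1 Fz 5.3 Tz 0.050 op 0.0406
back 16.74 yaw 0.092 z 0.0914 Fx 0.7 Fy -5.2 Fz 1.0 Tz 0.009 op 0.0406
  low 16.99 yaw 0.092 z 0.0911 Fx 1.1 Fy -4.5 Fz 1.6 Tz 0.050 op 0.0409
  low 17.24 yaw 0.092 z 0.0910 Fx -0.8 Fy -4.7 Fz 2.8 Tz 0.056 op 0.0408
  low 17.49 yaw 0.092 z 0.0909 Fx 0.6 Fy -4.7 Fz 4.3 Tz 0.047 op 0.0404
back 17.74 yaw 0.162 z 0.0905 Fx 1.1 Fy -5.6 Fz -1.5 Tz 0.012 op 0.0407
  low 17.99 yaw 0.162 z 0.0900 Fx 1.1 Fy -6.0 Fz -0.8 Tz 0.028 op 0.0407
  low 18.24 yaw 0.163 z 0.0890 Fx 0.3 Fy -4.6 Fz -2.5 Tz 0.032 op 0.0404
  low 18.49 yaw 0.163 z 0.0879 Fx 1.0 Fy -5.6 Fz -1.5 Tz -0.013 op 0.0406
  low 18.74 yaw 0.163 z 0.0869 Fx 0.3 Fy -5.3 Fz -1.1 Tz -0.019 op 0.0409
  low 18.99 yaw 0.163 z 0.0859 Fx -0.4 Fy -5.1 Fz -0.4 Tz -0.013 op 0.0405
  low 19.24 yaw 0.163 z 0.0851 Fx -1.8 Fy -4.8 Fz 1.2 Tz -0.013 op 0.0404
  low 19.49 yaw 0.163 z 0.0850 Fx -0.8 Fy -5.4 Fz 2.0 Tz -0.002 op 0.0406
  low 19.74 yaw 0.163 z 0.0849 Fx -2.6 Fy -5.4 Fz 3.6 Tz 0.017 op 0.0407
CLICK
0.16524341418396482 0.77
end 19.74 yaw 0.163 z 0.0849 Fx -2.6 Fy -5.4 Fz 3.6 Tz 0.017 op 0.0407
```

It clicked after 0.77 rad backwards, with a 7 mm drop. Now I'll turn forwards gently.

```bash
python3 - <<'E'
from h import *
cmd=np.load("cmd.npy"); s=robot.state(); a=a0=0.16524341418396482
for i in range(4): cmd,s=servo(cmd,a,s,1.5)
pr("start",s); i=0
while a0-a<2.1:
    d=a0-a; a-=.07 if d<1.4 else .025
    cmd,s=servo(cmd-(.00018 if d<1.4 else .00007)*Z*(s["contact_force"][2]<4),a,s,1.5); i+=1
    if i%4==0 or d>1.4: pr("fwd %.3f"%(a0-a),s)
    if abs(s["ft_torque"][2])>.35: print("FIRM/torque"); break
    n=0
    while not -6<s["contact_force"][2]<8 and n<4: cmd,s=servo(cmd,a,s,1.5); n+=1; pr("  adj",s)
np.save("cmd.npy",cmd); print(a); pr("end %.3f"%(a0-a),s)
E
```

```text
start 20.74 yaw 0.164 z 0.0850 Fx -0.3 Fy -6.1 Fz 1.6 Tz -0.030 op 0.0407
fwd 0.280 21.74 yaw -0.112 z 0.0844 Fx 1.5 Fy -5.6 Fz 1.4 Tz -0.063 op 0.0405
fwd 0.560 22.74 yaw -0.392 z 0.0836 Fx 1.9 Fy -5.4 Fz 1.3 Tz -0.029 op 0.0404
fwd 0.840 23.74 yaw -0.672 z 0.0828 Fx 0.4 Fy -5.3 Fz 0.6 Tz -0.037 op 0.0410
fwd 1.120 24.74 yaw -0.952 z 0.0820 Fx 1.1 Fy -5.5 Fz 0.7 Tz -0.005 op 0.0406
fwd 1.400 25.74 yaw -1.232 z 0.0811 Fx 0.2 Fy -6.2 Fz 1.5 Tz -0.027 op 0.0408
fwd 1.425 25.99 yaw -1.257 z 0.0811 Fx 0.1 Fy -5.7 Fz 1.1 Tz -0.012 op 0.0410
fwd 1.450 26.24 yaw -1.282 z 0.0810 Fx -0.5 Fy -5.9 Fz 1.4 Tz -0.016 op 0.0405
fwd 1.475 26.49 yaw -1.307 z 0.0809 Fx 0.5 Fy -5.7 Fz 1.6 Tz -0.050 op 0.0404
fwd 1.500 26.74 yaw -1.332 z 0.0808 Fx 0.4 Fy -4.9 Fz 1.4 Tz 0.000 op 0.0405
fwd 1.525 26.99 yaw -1.357 z 0.0807 Fx -0.4 Fy -5.3 Fz 1.4 Tz -0.018 op 0.0406
fwd 1.550 27.24 yaw -1.382 z 0.0807 Fx -0.2 Fy -5.6 Fz 1.1 Tz -0.050 op 0.0403
fwd 1.575 27.49 yaw -1.407 z 0.0806 Fx 0.4 Fy -5.3 Fz 1.4 Tz 0.006 op 0.0406
fwd 1.600 27.74 yaw -1.432 z 0.0805 Fx -0.2 Fy -4.7 Fz 1.8 Tz -0.035 op 0.0406
fwd 1.625 27.99 yaw -1.457 z 0.0805 Fx 0.0 Fy -6.1 Fz 1.2 Tz -0.070 op 0.0408
fwd 1.650 28.24 yaw -1.482 z 0.0803 Fx -0.7 Fy -5.5 Fz 2.0 Tz 0.000 op 0.0405
fwd 1.675 28.49 yaw -1.507 z 0.0803 Fx 0.6 Fy -5.4 Fz 0.5 Tz -0.017 op 0.0408
fwd 1.700 28.74 yaw -1.532 z 0.0802 Fx 0.8 Fy -4.6 Fz 2.6 Tz 0.000 op 0.0406
fwd 1.725 28.99 yaw -1.557 z 0.0802 Fx 0.1 Fy -4.7 Fz 2.3 Tz 0.111 op 0.0407
fwd 1.750 29.24 yaw -1.582 z 0.0802 Fx -0.9 Fy -6.6 Fz 2.5 Tz 0.152 op 0.0407
fwd 1.775 29.49 yaw -1.606 z 0.0802 Fx 0.4 Fy -4.8 Fz 2.7 Tz 0.292 op 0.0406
fwd 1.800 29.74 yaw -1.631 z 0.0802 Fx 1.3 Fy -5.3 Fz 1.8 Tz 0.450 op 0.0408
FIRM/torque
-1.6347565858160344
end 1.800 29.74 yaw -1.631 z 0.0802 Fx 1.3 Fy -5.3 Fz 1.8 Tz 0.450 op 0.0408
```

It came up firm at 0.45 N m after a total sink of 11.7 mm. I'll ease off the twist and push, release, retreat and check.

```bash
python3 - <<'E'
from h import *
cmd=np.load("cmd.npy"); s=robot.state(); a=-1.6347565858160344
a+=.045; cmd,s=servo(cmd,a,s,1); cmd,s=servo(cmd,a,s,0.5,fy=-4); cmd,s=servo(cmd,a,s,0,fy=-3); pr("eased",s)
robot.let_go(); s=robot.state(); pr("open",s)
e=s["ee_pos"].copy(); e[2]=.17; robot.move_straight(e,max_speed=.08); s=robot.state(); pr("up",s)
k=e[:2]; T=down(a); m=eyes.camera_model("wrist"); off=(-m["R"].T@m["t"]-s["ee_pos"])[:2]
robot.move_straight([*(k-off),.19],max_speed=.12)
c,yaw,m,cf,n=knob(z=.084,save="pics/w5.png"); print("knob",c,np.degrees(yaw),"axis cmd",k, "travel",(c[:2]-np.array([.5047,-.0767]))@BY[:2])
print(robot.state()["clock"])
E
```

```text
eased 30.49 yaw -1.589 z 0.0802 Fx -1.5 Fy -4.1 Fz -0.9 Tz 0.189 op 0.0409
open 31.00 yaw -1.590 z 0.0804 Fx -0.2 Fy 0.1 Fz -0.6 Tz 0.053 op 0.0853
up 32.27 yaw -1.590 z 0.1694 Fx -1.1 Fy 1.3 Fz 0.2 Tz 0.000 op 0.0849
knob [ 0.52741066 -0.00095755  0.084     ] -38.671474698099274 axis cmd [ 0.52327223 -0.00703551] travel 0.07904075379395951
33.2083
```

View pics/w5.png

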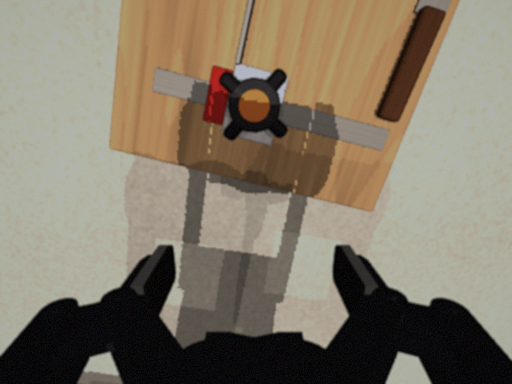

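The carriage appears to sit at the stop, with the knob at (255,105) and the stop at (216,95). The measured position and yaw don't match the arm's readings, though, perhaps because the arm was still settling. I'll re-measure at rest.

```bash
python3 - <<'E'
from h import *
robot.dwell(.4); 
for i in range(2):
    c,yaw,m,cf,n=knob(z=.084,save=f"pics/w6{i}.png"); print("knob",c,np.degrees(yaw),n,proj(m,c),"travel",(c[:2]-np.array([.5047,-.0767]))@BY[:2])
for d in eyes.trace("wrist","stop")[:2]:
    r=ray("wrist",cen(d),.04); print(d["confidence"],r,"knob-stop along y",(c-r)@BY,(c-r)@BX)
s=robot.state(); pr("",s); print(s["ee_pos"],-m["R"].T@m["t"])
a=cv2.resize(cv2.imread("pics/w61.png")[20:190,130:400],(800,504)); cv2.imwrite("pics/c6.png",a)
E
```

```text
knob [ 0.52725506 -0.00120258  0.084     ] -39.24794875619777 1115 [246.0735426  100.12466368] travel 0.07876375581296834
knob [ 0.5274179  -0.00085441  0.084     ] -38.678754145524124 1137 [245.6112577   99.89006157] travel 0.07914223581508652
0.56 [0.53173599 0.02823801 0.04      ] knob-stop along y -0.029216962117468957 0.003374015050041014
 33.86 yaw -1.590 z 0.1900 Fx -0.0 Fy 0.2 Fz 0.4 Tz 0.035 op 0.0857
[ 0.44290186 -0.00523934  0.19000322] [ 0.52319224 -0.00702506  0.30643753]
```

View pics/c6.png

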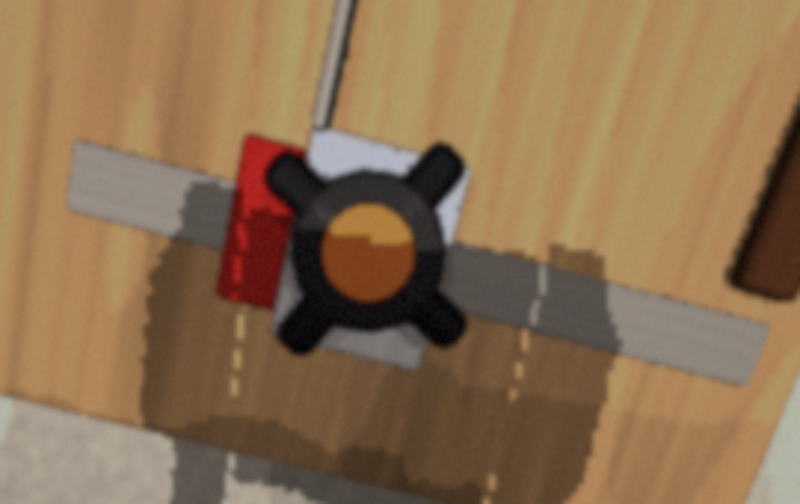

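The cap centroid was biased by red stop pixels. By eye the cap is at (254,105), the arms are at about -43° as expected, and the carriage edge meets the red block with no visible gap. One closer look at that contact line will confirm it.

```bash
sed -i 's/(hsv\[...,0\]<18)/(hsv[...,0]>6)\&(hsv[...,0]<18)/' h.py; python3 - <<'E'
from h import *
c,yaw,m,cf,n=knob(z=.084); print("knob",c,np.degrees(yaw),n,"travel",(c[:2]-np.array([.5047,-.0767]))@BY[:2])
e=robot.state()["ee_pos"]+.025*BY; e[2]=.135; robot.move_straight(e,max_speed=.1); robot.dwell(.2)
im=eyes.grab_frame("wrist"); m=eyes.camera_model("wrist"); u,v=proj(m,c+.025*BY-[0,0,.042]).astype(int); print(u,v)
cr=im[max(v-60,0):v+60,u-80:u+80,::-1]; cv2.imwrite("pics/c7.png",cv2.resize(cr,None,fx=5,fy=5,interpolation=cv2.INTER_NEAREST)); print(robot.state()["clock"])
E
```

```text
knob [ 0.52355481 -0.00685567  0.084     ] -43.14112978421295 856 travel 0.07234448579424055
253 105
34.9583
```

View pics/c7.png

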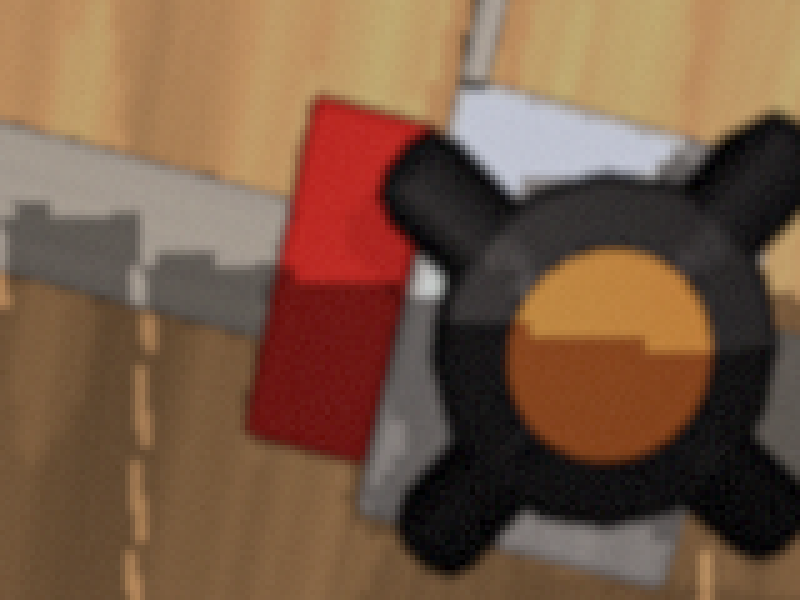

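The red face meets the carriage directly along the line from (405,290) to (368,455), with no gap. The knob yaw of -43.1° and the axis position match the firm end. I'll retreat and hand in.

```bash
python3 - <<'E'
from h import *
e=robot.state()["ee_pos"].copy(); e[2]=.25; robot.move_straight(e); robot.dwell(.3); print(robot.state()["clock"]); print(robot.hand_in())
E
```

```text
36.175
the job is handed in; nothing more can be done
None
```

The job is handed in at 36 s: the fence rests against the red stop, and the knob clicked in after 0.77 rad backwards, then came up firm after about 1.7 rad forwards (11.7 mm down in all) and was released.

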